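Carry an etched specimen on a dish lifter and hold it over the viewing stand

TASK

An etched specimen lies in a small glass dish on the post of the drying stand, at the left. Take the two-tined dish lifter by its handle, slide its tines under the dish on both sides of the post and lift the dish off; do not touch the dish with the gripper. Carry it over the row of bottles, without disturbing them, to the empty viewing stand of the same shape at the right, and stop with the dish level and hovering one to two centimetres above that post, centred on it, tines parallel to the stand's cheek plates, ready to be lowered. Finish there, still holding the lifter with the dish on it: nothing touches the viewing stand and nothing is put down.

Things in the scene. Friction and masses are not known exactly. Their poses are not given: they have to be found in the camera images.
- lifter: dish lifter, 168 mm long, 0.2 kg, standing level on the bench: steel fork with a D-handle behind. Tines 10 mm wide, 4 mm thick, centred at y = +-24 mm, from x = -24 to +28 mm. Behind them a flat bridge plate, 58 mm wide, to x = -60 mm. Origin: underside of the fork, below the centre of the dish's place; x out along the tines, z up
- lifter_pocket (a point): on the fork's top face (4 mm above its underside), where the dish's centre belongs. The dish lies flat on the tines between 2.5 mm high lips on the tine tips (x = 24 to 28 mm) and a 5 mm high cross rib (x = -38 to -34 mm), with about 4 mm of play
- lifter_grip (a point): middle of the handle bar, at x = -96, y = 0, z = 70 mm of the lifter; axes as the lifter's. Grey bar along x, 88 mm long, 18 mm wide (y), 22 mm high, free on both sides and 59 mm clear below, on two 20 mm wide flat legs at x = -56 and -136 mm; the rear leg has a 44 mm wide foot level with the fork's underside
- dish: round clear glass dish, 60 mm diameter, 14 mm high, 0.05 kg, at the start standing roughly centred on the post of the drying stand, its underside 70 mm above the bench. Origin: centre of its underside, z up
- puck: etched specimen, a plain round puck, 25 mm diameter and 16 mm high, 0.025 kg, lying loose in the dish on its 2 mm thick floor; it may slide inside the dish but stays in it. Origin: centre of its underside
- drying_stand: the stand at the left with the dish on it: base 90 (its x) x 96 x 8 mm; round centre post, 24 mm diameter (36 mm below z = 16), flat top at z = 70 mm; on either side a 6 mm cheek plate 60 mm long, inner face at y = +-36 mm, upper edge at z = 76 mm. The lanes between, open at both x ends, take the tines. Fixed. Origin: centre of underside; x along the lanes
- viewing_stand: the empty stand at the right: base 90 (its x) x 96 x 8 mm; round centre post, 24 mm diameter (36 mm below z = 16), flat top at z = 70 mm; on either side a 6 mm cheek plate 60 mm long, inner face at y = +-36 mm, upper edge at z = 76 mm. The lanes between, open at both x ends, take the tines. Fixed. Origin: centre of underside; x along the lanes
- viewing_stand_top (a point): centre of the top of the viewing stand's post, 70 mm above the bench; axes as the stand's
- lube: tall white bottle, 52 mm diameter, 130 mm high, one of the row of four that stands between lifter and viewing stand, about 55 mm apart along world x and up to 30 mm out of line in y; the order in the row varies. Loose. Origin: centre of its underside
- oxide: white bottle, 48 mm diameter, 100 mm high, in the row. Origin: centre of its underside
- etchant: brown bottle, 43 mm diameter, 85 mm high, in the row. Origin: centre of its underside
- beaker: empty glass beaker, 52 mm diameter, 66 mm high, in the row with the bottles. Origin: centre of its underside
Things that resemble listed ones, but are neither listed nor needed, are in the scene too. What is shaped like the lifter but pink or turquoise is not meant.

How it is judged:
On the way, in this order (a step that is already met when the one before it is completed fails the run):
1. the dish is lifted off the drying stand on the lifter (z of dish in the frame of drying_stand above 0.078 m and contact force between lifter and dish above 0.15 N and contact force between dish and drying_stand below 0.05 N), for 0.2 s.
2. the dish, on the lifter, passes above the row of bottles (within 50 mm, seen from above, of the axis of one of them) (height (world z) of dish above 0.13 m and (horizontal distance between dish and lube below 0.05 m or horizontal distance between dish and oxide below 0.05 m or horizontal distance between dish and etchant below 0.05 m or horizontal distance between dish and beaker below 0.05 m)), for 0.05 s.
At the end, for the whole second after the job is handed in: The held lifter alone carries the dish, at rest and level (0.12 rad): underside 4 to 30 mm above the viewing post's top, centre within 10 mm of its axis, tines parallel to the cheeks within 0.15 rad, nothing touching the viewing stand, specimen in the dish (z of dish in the frame of viewing_stand_top between 0.004 and 0.03 m and horizontal distance between dish and viewing_stand_top below 0.01 m and angle between dish's own z axis and vertical below 0.12 rad and angle between the x axis of lifter and the x axis of viewing_stand, either way round below 0.15 rad and contact force between lifter and dish above 0.15 N and contact force between the fingers and lifter above 1 N and contact force between anything else and viewing_stand below 0.05 N and linear speed of dish below 0.02 m/s and horizontal distance between puck and dish below 0.02 m and z of puck in the frame of dish below 0.01 m); the arm keeps its last pose, push and grip.
It fails at once if the gripper touches the dish or the specimen (contact force between the fingers and dish above 0.3 N or contact force between the fingers and puck above 0.3 N).
It fails at once if a bottle or the beaker of the row is shifted by more than 15 mm or tipped (distance of any of lube, oxide, etchant, beaker from where it was at the start of the episode above 0.015 m or angle between any of lube, oxide, etchant, beaker's own z axis and vertical above 0.3 rad).
It also fails if it takes over 48 s, if anything falls off the work surface, if the arm or the gripper's body presses on something with over 40 N, if the wrist force passes 120 N, or if a joint passes its speed limit or range.

ROBOT

A 6-joint arm with a two-finger parallel gripper is mounted at the origin on a cart in front of the work surface, level with it; the furniture and walls round the work are solid. World frame = base frame: x ahead of the robot, y to its left, z up, the work surface at z = 0. Lengths are in m, angles in rad, forces in N, time in s.
With the tool pointing down it reaches from about 0.35 to 0.85 m from the base axis. Payload 8.1 kg.
Tool frame: the origin (TCP) lies midway between the tips of the shut fingers; the grasp point (between the pads) lies 19 mm behind it; z points along the fingers, y is the direction in which the jaws open and shut (so a half turn about z gives the same grasp; the last joint's range is limited). The gripper opens to 93 mm and grips with 3 to 60 N. Pads are 15 mm wide; open, the fingers measure 128 mm over their backs; the gripper's body (75 mm by 188 mm) begins 65 mm behind the grasp point.
Start: joints at [1.092, 0.13, 1.488, -0, 1.523, -0.085], TCP at [0.23, 0.554, 0.219] pointing down, gripper open.
Joint ranges: [-2.96, 2.96], [-0.89, 2.26], [0.02, 2.5], [-1.34, 4.48], [0, 2.73], [-2.66, 2.66]. Speed limits (rad/s): [2.39, 2.39, 2.79, 3.14, 3.14, 3.14].

INTERFACE

Orientations are given as a rotation vector (axis times angle).
In Python, from plant import monitor, eyes, ticket gives the robot as it stands.
- The arm moves only by the tool send_rows, never from a script. Its argument "motion" is a list of rows, each a list of 2 entries, a list of its own where there are three numbers: the shift along the tool's x, y, z in m, then the turn about the tool's z in degrees. In form: [[[dx, dy, dz], twist], ...]. A call has 1 to 12 rows; each row is the pose to reach, as a shift and turn from the pose commanded when the call began, along the tool's axes at that moment; what a row does not reach only later rows make up. A row lasts 1/8 s, in which the tool goes at most 62.5 mm and 10.7 degrees, less where a joint would pass 70% of its speed; a pose out of reach is approached as far as the arm can. A call with a gripper value outside its range is refused whole. "jaw" is the finger opening in m, from 0 to 0.093, set as the call begins (left out, the last holds). The fingers move at their own pace and stop on an object; "squeeze" is the grip in N (left out, the last holds). Time passes only in rows, so rows that repeat a pose let the fingers close. It gives the time, the measured TCP pose, the force and the opening at its end, in the units of the state.
- monitor.read_state(): the state, without advancing time (a new reading comes with each control period).
- eyes.read_camera(name): name is "side" or "top" or "wrist"; returns the picture (400x640x3 uint8, red, green, blue); there is no depth.
- eyes.camera_model(name): a dict with "mtx" (3x3 intrinsics, pixels), "cam_to_world" (4x4, takes a point from camera to world coordinates); the wrist camera has in their place "mount" (4x4, takes a point from camera to tool coordinates, whose origin is the TCP and whose axes are the flange's). Camera axes: x right, y down, z forward; pixel columns grow to the right and rows downward; lengths in m; the calibration is good to about 2 mm. The wrist camera is an equidistant fisheye: a pixel r from the principal point sees the ray r / f radians off the axis. A picture is of the moment at which its call begins: read the wrist's pose just before it. camera_model takes no time and is no camera call.
- ticket.close_job(): hands the job in, once; it reports no verdict.
The state is a dict: "t": time; "q": joint angles; "dq": joint speeds; "joint_torque": joint torques, N m; "tool_pos": TCP position; "orientation": TCP orientation; "force": force on the tool from outside, world axes, zero at the start; "wrist_torque": the same for the moment, N m; "opening": finger opening in m.
Only numpy, scipy, OpenCV 4.12 (cv2) and the standard library are available. Lean on these libraries where they do the work, as an engineer would, in place of code of your own. Each camera call takes 0.05 s, during which the arm holds its last target.

## Working session

There is one attempt and no reset: what is moved stays moved. The work goes in short steps, Python scripts to look and compute and a tool call to move; the robot and the scene stay as the last step left them, time stands still between calls to the robot, and variables do not carry over. Pictures are saved under pics/ and viewed, and the job is handed in when it is done.

Besides the shell and the picture viewer there is one more tool, called after "Request:" by a JSON object that holds its "fn" and its "kwargs". send_rows: Moves the arm, as the interface text tells. Its arguments: {"type":"object","properties":{"motion":{"type":"array","items":{"type":"array"}},"jaw":{"type":"number"},"squeeze":{"type":"number"}},"required":["motion"]}

```bash
ls; mkdir -p pics; python3 - <<'E'
from plant import monitor, eyes
import cv2
s=monitor.read_state(); print(s)
for n in ("side","top","wrist"):
    im=eyes.read_camera(n); cv2.imwrite(f"pics/{n}0.png",im[:,:,::-1])
    m=eyes.camera_model(n); print(n,{k:(v.round(4).tolist() if hasattr(v,'round') else v) for k,v in m.items()})
E
```

```text
pics
{'t': 0.0, 'q': array([ 1.09160862e+00,  1.31164664e-01,  1.48926745e+00, -8.42322043e-06,
        1.52294025e+00, -8.53845214e-02]), 'dq': array([ 0.00143679, -0.00047084, -0.00054402,  0.00243356,  0.00050587,
        0.00233958]), 'joint_torque': array([ 2.15081136e-04, -5.59832704e+01, -4.91752195e+01,  7.69208092e-02,
        3.52566631e-02, -9.47326544e-05]), 'tool_pos': array([0.2299434 , 0.5535992 , 0.21759182]), 'orientation': array([-6.14498974e-01, -3.08040977e+00,  2.68818871e-03]), 'force': array([ 0.34444451, -0.14889697, -0.01446949]), 'wrist_torque': array([ 0.04091644,  0.02603834, -0.00216741]), 'opening': 0.0927928185701889}
side {'mtx': [[477.0653, 0.0, 325.6917], [0.0, 477.0653, 197.0718], [0.0, 0.0, 1.0]], 'cam_to_world': [[0.912, -0.1682, 0.3741, 0.0137], [-0.4102, -0.3715, 0.8329, -1.2421], [-0.0012, -0.9131, -0.4078, 0.6751], [0.0, 0.0, 0.0, 1.0]]}
top {'mtx': [[378.3415, 0.0, 321.9174], [0.0, 378.3415, 198.4304], [0.0, 0.0, 1.0]], 'cam_to_world': [[0.0136, -0.9867, 0.1617, 0.3934], [-0.9996, -0.0173, -0.0215, -0.0178], [0.024, -0.1613, -0.9866, 1.1959], [0.0, 0.0, 0.0, 1.0]]}
wrist {'mtx': [[309.7069, 0.0, 321.8505], [0.0, 309.7069, 195.7805], [0.0, 0.0, 1.0]], 'mount': [[0.0007, -0.9555, -0.2951, 0.0827], [1.0, 0.0006, 0.0003, -0.0004], [-0.0001, -0.2951, 0.9555, -0.1649], [0.0, 0.0, 0.0, 1.0]]}
```

View pics/top0.png

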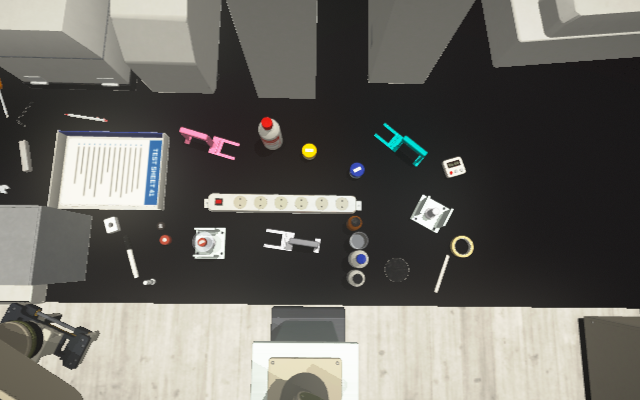

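View pics/side0.png

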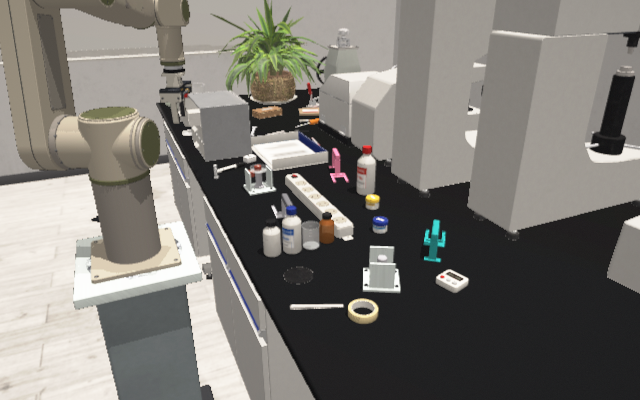

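View pics/wrist0.png

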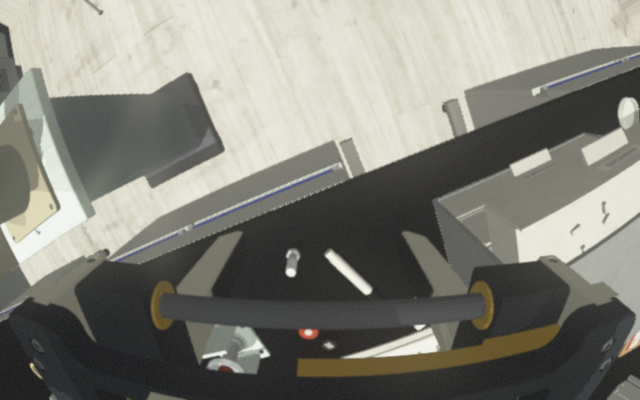

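```bash
cat > h.py <<'E'
import numpy as np, cv2
from plant import monitor, eyes
from scipy.spatial.transform import Rotation as R
def ray(name,u,v):
    m=eyes.camera_model(name); K=m['mtx']; T=m['cam_to_world']
    d=T[:3,:3]@np.array([(u-K[0,2])/K[0,0],(v-K[1,2])/K[1,1],1.]); return T[:3,3],d
def onz(name,u,v,z):
    o,d=ray(name,u,v); return o+d*(z-o[2])/d[2]
def proj(name,P):
    m=eyes.camera_model(name); K=m['mtx']; T=m['cam_to_world']
    c=T[:3,:3].T@(np.asarray(P)-T[:3,3]); return (K@c)[:2]/c[2]
def wray(u,v,s):
    m=eyes.camera_model('wrist'); K=m['mtx'];M=m['mount']
    d=np.array([u-K[0,2],v-K[1,2]])/K[0,0]; r=np.hypot(*d)
    c=np.array([*(d/r*np.sin(r)),np.cos(r)]) if r>0 else np.array([0,0,1.])
    Rt=R.from_rotvec(s['orientation']).as_matrix()
    return s['tool_pos']+Rt@M[:3,3], Rt@(M[:3,:3]@c)
def wonz(u,v,s,z):
    o,d=wray(u,v,s); return o+d*(z-o[2])/d[2]
def wproj(P,s):
    m=eyes.camera_model('wrist'); K=m['mtx'];M=m['mount']
    Rt=R.from_rotvec(s['orientation']).as_matrix()
    c=M[:3,:3].T@(Rt.T@(np.asarray(P)-s['tool_pos'])-M[:3,3]); th=np.arctan2(np.hypot(c[0],c[1]),c[2]); e=c[:2]/np.hypot(c[0],c[1])
    return e*th*K[0,0]+K[:2,2]
def crop(im,x0,y0,x1,y1,k,fn):
    c=im[y0:y1,x0:x1,::-1]; cv2.imwrite(fn,cv2.resize(c,None,fx=k,fy=k,interpolation=cv2.INTER_CUBIC))
E
python3 - <<'E'
from h import *
t=cv2.imread('pics/top0.png')[:,:,::-1]; s=cv2.imread('pics/side0.png')[:,:,::-1]
crop(t,185,210,335,270,5,'pics/c1.png'); crop(t,335,185,475,295,5,'pics/c2.png')
crop(s,235,150,395,310,4,'pics/c3.png')
E
```

```text
(no output)
```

View pics/c1.png

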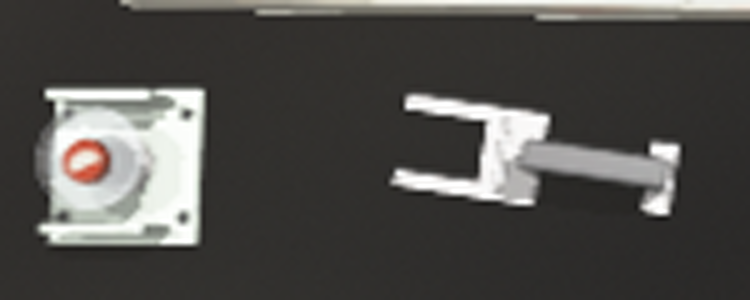

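View pics/c2.png

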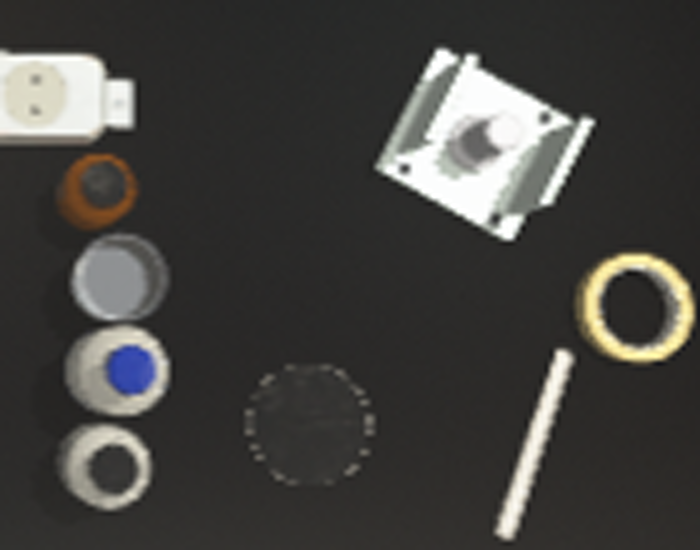

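View pics/c3.png

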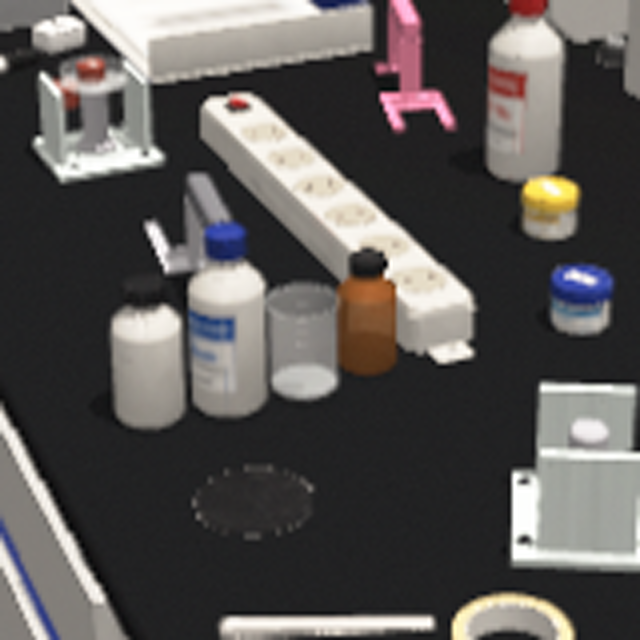

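```bash
python3 - <<'E'
from h import *
c1=lambda u,v:(185+u/5-.4,210+v/5-.4); c2=lambda u,v:(335+u/5-.4,185+v/5-.4)
def P(n,c,u,v,z): print(n,onz('top',*c(u,v),z).round(4))
P('tipL',c1,406,101,.004);P('tipR',c1,393,178,.004)
P('foot a',c1,665,143,.004);P('foot b',c1,655,213,.004)
P('bar rear',c1,668,172,.081);P('bar front',c1,525,153,.081)
for u,v in((205,90),(200,243),(50,243),(55,90)):P('dbase',c1,u,v,.008)
P('puck',c1,86,160,.088)
for n,u,v in(('cheek a',47,94),('cheek a2',172,97),('cheek b',40,229),('cheek b2',165,230)):P(n,c1,u,v,.076)
P('vtop',c2,502,135,.070)
for u,v in((437,48),(377,168),(512,240)):P('vbase',c2,u,v,.008)
for u,v in((592,120),(548,205),(475,57),):P('vcheek',c2,u,v,.076)
P('etch',c2,105,183,.085);P('beak',c2,130,277,.066);P('lube',c2,130,370,.13);P('oxide',c2,113,470,.1)
# side
c3=lambda u,v:(235+u/4-.375,150+v/4-.375)
for n,u,v,z in(('puck',92,65,.088),('vtop',590,430,.07),('etch',367,258,.085),('lube',225,235,.13),('oxide',145,290,.1),('beak',302,293,.066)):
    print(n,onz('side',*c3(u,v),z).round(4))
E
```

```text
tipL [0.4859 0.1311 0.004 ]
tipR [0.4378 0.1374 0.004 ]
foot a [ 0.4621 -0.0319  0.004 ]
foot b [ 0.4185 -0.0263  0.004 ]
bar rear [ 0.4407 -0.033   0.081 ]
bar front [0.4506 0.0509 0.081 ]
dbase [0.4905 0.256  0.008 ]
dbase [0.3961 0.2539 0.008 ]
dbase [0.3948 0.3457 0.008 ]
dbase [0.489 0.349 0.008]
puck [0.4424 0.3038 0.088 ]
cheek a [0.4812 0.3325 0.076 ]
cheek a2 [0.4805 0.2594 0.076 ]
cheek b [0.4027 0.3312 0.076 ]
cheek b2 [0.4031 0.259  0.076 ]
vtop [ 0.5436 -0.3845  0.07  ]
vbase [ 0.6075 -0.3646  0.008 ]
vbase [ 0.5294 -0.324   0.008 ]
vbase [ 0.4851 -0.4087  0.008 ]
vcheek [ 0.5528 -0.4375  0.076 ]
vcheek [ 0.5011 -0.4088  0.076 ]
vcheek [ 0.5901 -0.3678  0.076 ]
etch [ 0.5091 -0.1424  0.085 ]
beak [ 0.4551 -0.1594  0.066 ]
lube [ 0.3999 -0.1512  0.13  ]
oxide [ 0.3438 -0.1451  0.1   ]
puck [0.4439 0.303  0.088 ]
vtop [ 0.547  -0.3885  0.07  ]
etch [ 0.5086 -0.1448  0.085 ]
lube [ 0.3991 -0.1579  0.13  ]
oxide [ 0.3425 -0.156   0.1   ]
beak [ 0.4604 -0.1413  0.066 ]
```

```bash
cat >> h.py <<'E'
def psi(s):
    M=R.from_rotvec(s['orientation']).as_matrix(); return np.degrees(np.arctan2(M[1,0],M[0,0]))
def plan(P,ps,s=None):
    s=s or monitor.read_state(); M=R.from_rotvec(s['orientation']).as_matrix()
    d=M.T@(np.array(P)-s['tool_pos']); tw=(psi(s)-ps+180)%360-180
    print('t',round(s['t'],2),'shift',d.round(4),'twist',round(tw,2),'psi',round(psi(s),2),'pos',s['tool_pos'].round(4),'tilt',M[:2,2].round(4),'F',s['force'].round(2))
E
python3 -c "
from h import *
plan((.4455,.009,.21),83)"
```

```text
t 0.15 shift [-0.408  -0.4203  0.0084] twist 74.44 psi 157.44 pos [0.23   0.5537 0.2178] tilt [-0.0007 -0.0013] F [ 0.12 -0.98  0.09]
```

Request:
{"fn": "send_rows", "kwargs": {"motion": [[[-0.408,-0.42,0.008],74.4],[[-0.408,-0.42,0.008],74.4],[[-0.408,-0.42,0.008],74.4],[[-0.408,-0.42,0.008],74.4],[[-0.408,-0.42,0.008],74.4],[[-0.408,-0.42,0.008],74.4],[[-0.408,-0.42,0.008],74.4],[[-0.408,-0.42,0.008],74.4],[[-0.408,-0.42,0.008],74.4],[[-0.408,-0.42,0.008],74.4],[[-0.408,-0.42,0.008],74.4],[[-0.408,-0.42,0.008],74.4]], "jaw": 0.06}}

```text
t: 1.65
tool_pos: [0.4454, 0.0104, 0.2104]
orientation: [-2.352, -2.082, 0.0]
force: [0.7, -0.2, -0.2]
opening: 0.0599
```

```bash
python3 - <<'E'
from h import *
import pickle
s=monitor.read_state(); im=eyes.read_camera('wrist'); pickle.dump((s,im),open('w1.pkl','wb'))
cv2.imwrite('pics/w1.png',im[:,:,::-1]); print(np.abs(s['dq']).max(),s['opening'])
plan((.4455,.009,.06),83,s)
E
```

```text
0.017504815186493154 0.05992358010745989
t 1.65 shift [-0.0014  0.0003  0.1504] twist 0.04 psi 83.04 pos [0.4454 0.0104 0.2104] tilt [-0.0006  0.0005] F [ 0.65 -0.24 -0.22]
```

View pics/w1.png

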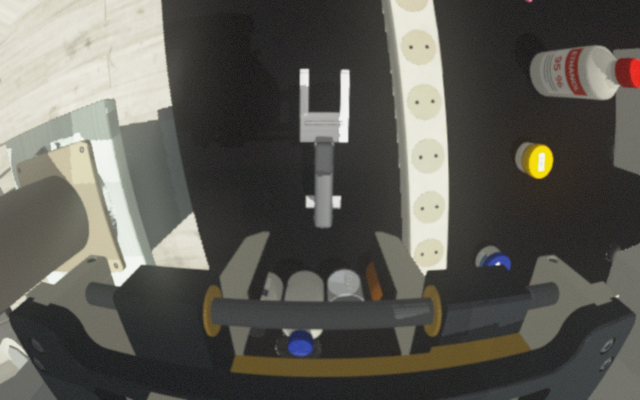

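```bash
python3 - <<'E'
from h import *
import pickle
s,im=pickle.load(open('w1.pkl','rb'))
crop(im,280,55,370,240,4,'pics/w1c.png')
print(wproj(s['tool_pos'],s), wproj((.4455,.009,.081),s))
E
```

```text
[322.20453462 246.22752563] [322.35586442 188.72861256]
```

View pics/w1c.png

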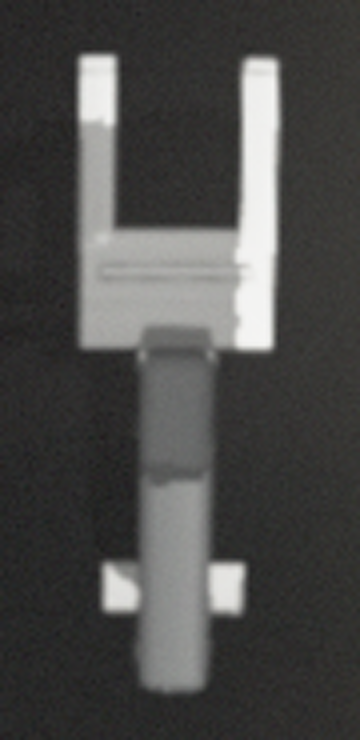

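```bash
python3 - <<'E'
from h import *
import pickle
s,im=pickle.load(open('w1.pkl','rb'))
f=lambda u,v,z:wonz(280+u/4-.375,55+v/4-.375,s,z)
tl=f(97,55,.0065);tr=f(261,58,.0065);br=f(172,690,.081);bf=f(178,328,.081);m=(tl+tr)/2
fa=f(102,587,.004);fb=f(245,587,.004)
print(tl,tr,np.linalg.norm(tl-tr),br,bf,np.linalg.norm(br-bf))
fm=(fa+fb)/2; d=(m-fm)[:2]; print('yaw tips-foot',np.degrees(np.arctan2(d[1],d[0])),np.linalg.norm(d))
d=(m-br)[:2]; L=np.linalg.norm(d); print('yaw tips-rear',np.degrees(np.arctan2(d[1],d[0])),L)
e=d/L; print('grip from tips',m[:2]-e*.124,'from bar',((br+bf)/2)[:2])
d=tl-tr;print('cross yaw',np.degrees(np.arctan2(d[1],d[0]))-90)
E
```

```text
[0.43923254 0.13592578 0.0065    ] [0.48662854 0.12936734 0.0065    ] 0.047847605888768685 [ 0.44084793 -0.03182248  0.081     ] [0.45335765 0.05996187 0.081     ] 0.0926329313281783
yaw tips-foot 82.55557351961403 0.16327713547346787
yaw tips-rear 82.3528541769472 0.16594489132217555
grip from tips [0.44642962 0.00974937] from bar [0.44710279 0.01406969]
cross yaw 82.12169809980992
```

```bash
python3 -c "
from h import *
plan((.4466,.0108,.052),82.4)"
```

```text
t 1.7 shift [0.0003 0.0012 0.1585] twist 0.69 psi 83.09 pos [0.4455 0.0106 0.2105] tilt [-0.0003  0.0004] F [-0.1   0.12  0.43]
```

Request:
{"fn": "send_rows", "kwargs": {"motion": [[[0,0.001,0.05],0.7],[[0,0.001,0.1],0.7],[[0,0.001,0.14],0.7],[[0,0.001,0.158],0.7],[[0,0.001,0.158],0.7]]}}

```text
t: 2.33
tool_pos: [0.445, 0.0109, 0.0511]
orientation: [-2.361, -2.069, 0.004]
force: [0.7, 0.6, 0.5]
opening: 0.0602
```

Request:
{"fn": "send_rows", "kwargs": {"motion": [[[0,0,0],0],[[0,0,0],0],[[0,0,0],0],[[0,0,0],0],[[0,0,0],0],[[0,0,0],0]], "jaw": 0.0, "squeeze": 55}}

```text
t: 3.08
tool_pos: [0.4469, 0.0095, 0.0528]
orientation: [2.365, 2.068, 0.0]
force: [1.1, 0.6, 2.0]
opening: 0.0171
```

```bash
python3 -c "
from h import *
s=monitor.read_state();print(s['opening'])
plan((.4466,.0108,.052),82.4)"
```

```text
0.017149850878631016
t 3.08 shift [ 0.0013 -0.0005  0.0008] twist -0.07 psi 82.33 pos [0.4469 0.0095 0.0528] tilt [ 0.0002 -0.    ] F [1.09 0.62 1.98]
```

```bash
python3 -c "
from h import *
plan((.442,.11,.113),90.5)"
```

```text
t 3.08 shift [ 0.099  -0.0183 -0.0602] twist -8.17 psi 82.33 pos [0.4469 0.0095 0.0528] tilt [ 0.0002 -0.    ] F [1.09 0.62 1.98]
```

Request:
{"fn": "send_rows", "kwargs": {"motion": [[[0,0,-0.02],0],[[0,0,-0.05],0],[[0.02,-0.005,-0.06],-2],[[0.06,-0.01,-0.06],-5],[[0.09,-0.018,-0.06],-8.2],[[0.099,-0.018,-0.06],-8.2],[[0.099,-0.018,-0.06],-8.2],[[0.099,-0.018,-0.06],-8.2]]}}

```text
t: 4.08
tool_pos: [0.4422, 0.1092, 0.1124]
orientation: [2.212, 2.231, -0.001]
force: [0.3, -0.4, -1.0]
opening: 0.0174
```

```bash
python3 - <<'E'
from h import *
import pickle
s=monitor.read_state(); im=eyes.read_camera('wrist'); pickle.dump((s,im),open('w2.pkl','wb'))
cv2.imwrite('pics/w2.png',im[:,:,::-1]); print(np.abs(s['dq']).max(),s['opening'])
crop(im,230,0,410,190,4,'pics/w2c.png')
plan((.442,.11,.113),90.5,s)
E
```

```text
0.0051290687951413595 0.01744223295192945
t 4.08 shift [ 0.0008 -0.0002 -0.0006] twist -0.03 psi 90.47 pos [0.4422 0.1092 0.1124] tilt [-0.0004 -0.0005] F [ 0.29 -0.4  -0.98]
```

View pics/w2.png

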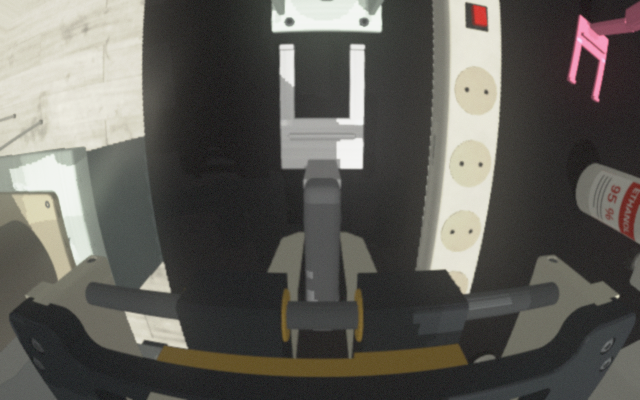

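View pics/w2c.png

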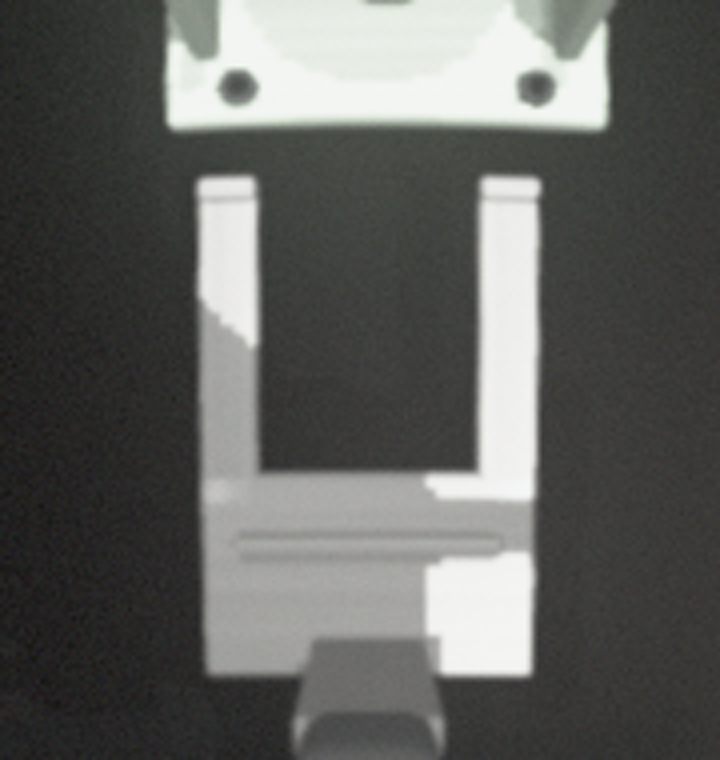

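```bash
python3 - <<'E'
from h import *
import pickle
s,im=pickle.load(open('w2.pkl','rb'))
f=lambda u,v,z:wonz(230+u/4-.375,0+v/4-.375,s,z)
for z in(.063,.066):
  tl=f(228,178,z);tr=f(511,178,z);m=(tl+tr)/2;d=tl-tr
  print(z,tl,tr,np.linalg.norm(d),'yaw',np.degrees(np.arctan2(d[1],d[0]))-90,'pocket origin',m[:2]-np.array([0,.028]))
a=f(168,128,.008);b=f(607,128,.008);d=a-b
print(a,b,(a+b)/2,np.linalg.norm(d),np.degrees(np.arctan2(d[1],d[0]))-90)
a=f(238,87,.008);b=f(537,87,.008);d=a-b;print('holes',a,b,(a+b)/2,np.degrees(np.arctan2(d[1],d[0]))-90)
E
```

```text
0.063 [0.41689107 0.23293305 0.063     ] [0.46497868 0.23336487 0.063     ] 0.04808954882377067 yaw -269.4855033758939 pocket origin [0.44093487 0.20514896]
0.066 [0.41723232 0.2323535  0.066     ] [0.46464683 0.23277927 0.066     ] 0.04741642314729068 yaw -269.4855033758939 pocket origin [0.44093957 0.20456639]
[0.39745633 0.25550459 0.008     ] [0.49193093 0.25685416 0.008     ] [0.44469363 0.25617938 0.008     ] 0.09448423539222933 -269.18158771054055
holes [0.41249308 0.26442718 0.008     ] [0.47662687 0.26536439 0.008     ] [0.44455997 0.26489578 0.008     ] -269.16276996819664
```

Request:
{"fn": "send_rows", "kwargs": {"motion": [[[0.0,0.003,0.0025],-0.3],[[0.02,0.003,0.0025],-0.3],[[0.045,0.003,0.0025],-0.3],[[0.06,0.003,0.0025],-0.3],[[0.068,0.003,0.0025],-0.3],[[0.068,0.003,0.0025],-0.3],[[0.068,0.003,0.0025],-0.3]]}}

```text
t: 5.0
tool_pos: [0.4446, 0.1776, 0.1101]
orientation: [2.205, 2.237, -0.0]
force: [-0.3, 0.0, -1.6]
opening: 0.0176
```

```bash
python3 - <<'E'
from h import *
import pickle
s=monitor.read_state(); im=eyes.read_camera('wrist'); pickle.dump((s,im),open('w3.pkl','wb'))
t=eyes.read_camera('side');crop(t,225,140,325,230,7,'pics/s3c.png')
print(np.abs(s['dq']).max(),s['opening'])
crop(im,230,0,410,190,4,'pics/w3c.png')
plan((.442,.11,.113),90.5,s)
E
```

```text
0.004323168372973996 0.017619305093782473
t 5.0 shift [-0.0676 -0.0035 -0.0029] twist 0.33 psi 90.83 pos [0.4446 0.1776 0.1101] tilt [-0.0001 -0.0003] F [-0.25  0.   -1.58]
```

View pics/w3c.png

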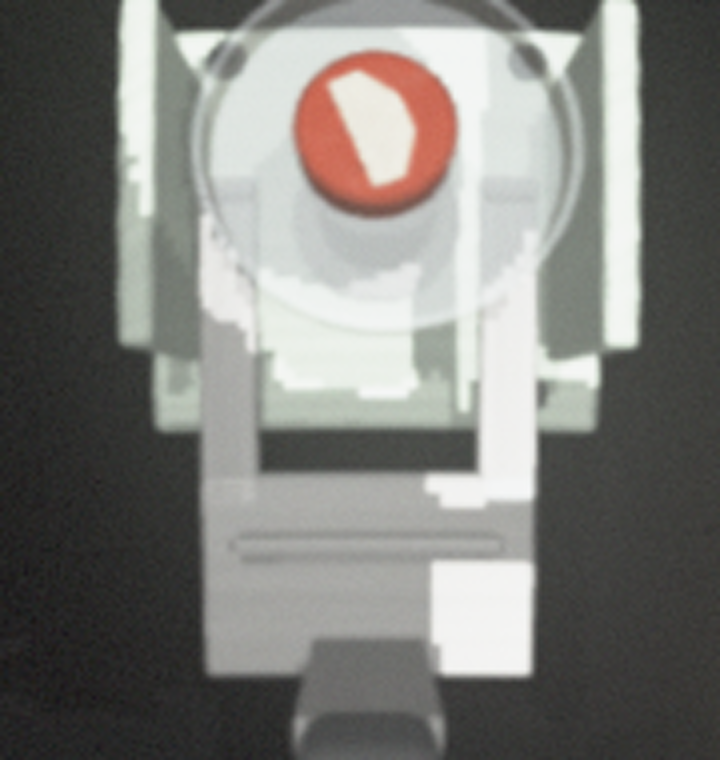

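View pics/s3c.png

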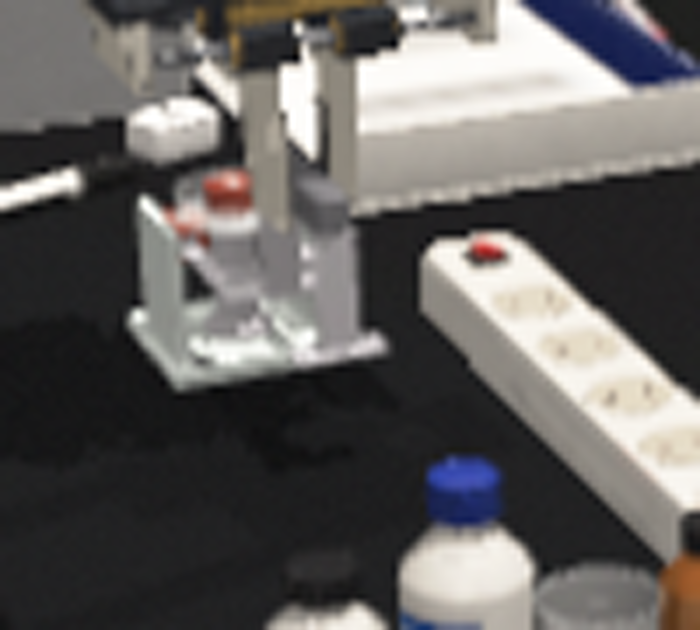

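```bash
python3 - <<'E'
from h import *
import pickle
s,im=pickle.load(open('w3.pkl','rb'))
f=lambda u,v,z:wonz(230+u/4-.375,0+v/4-.375,s,z)
for z in(.070,.084): print('near',z,f(383,330,z),f(383,320,z),'L',f(190,145,z),'R',f(583,145,z))
for z in(.063,.066): tl=f(228,178,z);tr=f(511,178,z); print('tips',z,tl,tr,(tl+tr)/2)
r0=f(366,545,.066);print('rib',r0)
print('puck',f(376,127,.088))
print('cheek L',f(118,100,.076),f(158,100,.076),'R',f(602,100,.076),f(640,100,.076),'near ends',f(137,345,.076),f(620,345,.076))
E
```

```text
near 0.07 [0.44513845 0.27373469 0.07      ] [0.44511235 0.27539754 0.07      ] L [0.41319619 0.30528565 0.07      ] R [0.47737961 0.30657688 0.07      ]
near 0.084 [0.44499695 0.27278983 0.084     ] [0.44497263 0.2743391  0.084     ] L [0.41523643 0.30218577 0.084     ] R [0.47503595 0.30338881 0.084     ]
tips 0.063 [0.41876206 0.30072983 0.063     ] [0.46631863 0.30145532 0.063     ] [0.44254035 0.30109257 0.063     ]
tips 0.066 [0.41910605 0.30015198 0.066     ] [0.46598955 0.3008672  0.066     ] [0.4425478  0.30050959 0.066     ]
rib [0.44290874 0.23759076 0.066     ]
puck [0.44344697 0.30390342 0.088     ]
cheek L [0.40219442 0.31223855 0.076     ] [0.40872305 0.31188181 0.076     ] R [0.4794199 0.3131912 0.076    ] [0.48564928 0.31375997 0.076     ] near ends [0.40595054 0.2711352  0.076     ] [0.48294891 0.27244104 0.076     ]
```

Request:
{"fn": "send_rows", "kwargs": {"motion": [[[0.0,0.0025,0.0],0],[[0.012,0.0025,0.0],0],[[0.022,0.0025,0.0],0],[[0.03,0.0025,0.0],0],[[0.0325,0.0025,0.0],0],[[0.0325,0.0025,0.0],0],[[0.0325,0.0025,0.0],0]]}}

```text
t: 5.98
tool_pos: [0.4465, 0.2105, 0.1101]
orientation: [-2.205, -2.238, 0.0]
force: [0.2, -0.1, -2.5]
opening: 0.0176
```

```bash
python3 - <<'E'
from h import *
import pickle
s=monitor.read_state(); im=eyes.read_camera('wrist'); pickle.dump((s,im),open('w4.pkl','wb'))
print(np.abs(s['dq']).max(),s['opening'])
crop(im,230,0,410,190,4,'pics/w4c.png')
plan((.442,.11,.113),90.5,s)
E
```

```text
0.0041985927019864994 0.01761386754034459
t 5.97 shift [-0.1004 -0.006  -0.0029] twist 0.34 psi 90.84 pos [0.4465 0.2105 0.1101] tilt [-0.0001 -0.0001] F [ 0.17 -0.08 -2.46]
```

View pics/w4c.png

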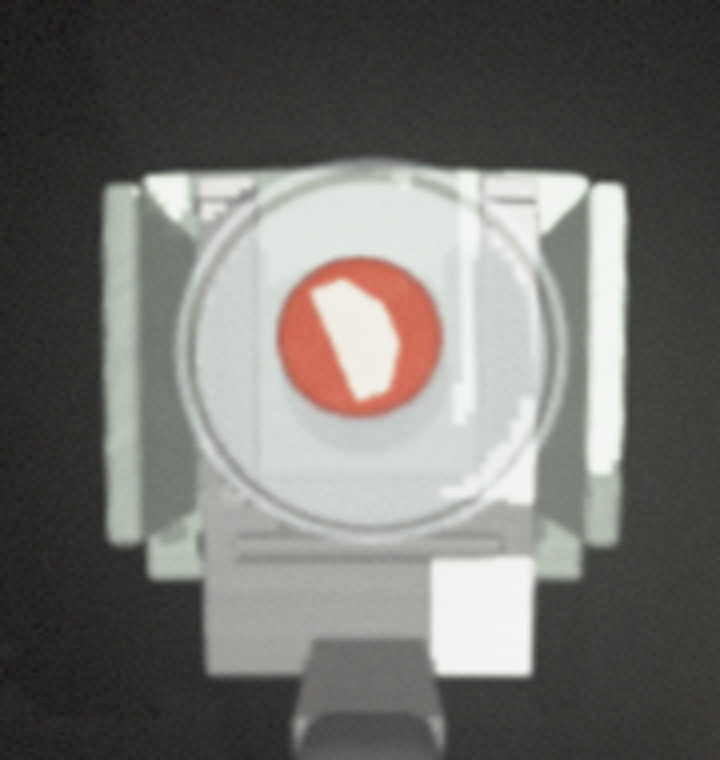

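```bash
python3 - <<'E'
from h import *
import pickle
s,im=pickle.load(open('w4.pkl','rb'))
f=lambda u,v,z:wonz(230+u/4-.375,0+v/4-.375,s,z)
for z in(.070,.084): print(z,'near',f(372,543,z)[1],'far',f(372,160,z)[1],'L',f(177,345,z)[0],'R',f(567,345,z)[0])
for z in(.063,.065): print('tips',z,f(228,178,z),f(511,178,z),'lip inner',f(511,201,z)[1])
for z in(.061,.066): print('rib front',z,f(366,535,z)[1],'back',f(366,560,z)[1],'tine root',f(366,473,z-.004)[1])
E
```

```text
0.07 near 0.2712559002693331 far 0.3353005388108866 L 0.4134267169618963 R 0.4772092298666785
0.084 near 0.2727237248890809 far 0.33239455940925394 L 0.4155829940704192 R 0.47500960431434575
tips 0.063 [0.42067434 0.33362549 0.063     ] [0.46823924 0.33435891 0.063     ] lip inner 0.33027306104076387
tips 0.065 [0.42090384 0.33323986 0.065     ] [0.46802001 0.33396636 0.065     ] lip inner 0.3299190579338929
rib front 0.061 0.2716925378101696 back 0.2673233791077963 tine root 0.2822687407022655
rib front 0.066 0.2721845121436654 back 0.26791743712130195 tine root 0.2825091132339666
```

Request:
{"fn": "send_rows", "kwargs": {"motion": [[[-0.0017,0,0],0],[[-0.0017,0,-0.003],0],[[-0.0017,0,-0.006],0],[[-0.0017,0,-0.008],0],[[-0.0017,0,-0.01],0],[[-0.0017,0,-0.012],0],[[-0.0017,0,-0.015],0],[[-0.0017,0,-0.02],0],[[-0.0017,0,-0.028],0],[[-0.0017,0,-0.035],0],[[-0.0017,0,-0.035],0],[[-0.0017,0,-0.035],0]]}}

```text
t: 7.52
tool_pos: [0.4465, 0.2089, 0.1451]
orientation: [-2.205, -2.238, 0.0]
force: [-0.2, -1.3, -2.5]
opening: 0.0181
```

```bash
python3 - <<'E'
from h import *
import pickle
s=monitor.read_state(); im=eyes.read_camera('wrist'); pickle.dump((s,im),open('w5.pkl','wb'))
t=eyes.read_camera('side');crop(t,225,130,325,220,7,'pics/s5c.png')
print(np.abs(s['dq']).max(),s['opening'])
crop(im,230,0,410,190,4,'pics/w5c.png')
plan((.442,.11,.113),90.5,s)
E
```

```text
0.006330071250429695 0.018111973007841006
t 7.53 shift [-0.0988 -0.006   0.0321] twist 0.34 psi 90.84 pos [0.4465 0.2089 0.1451] tilt [-0. -0.] F [-0.22 -1.3  -2.5 ]
```

View pics/w5c.png

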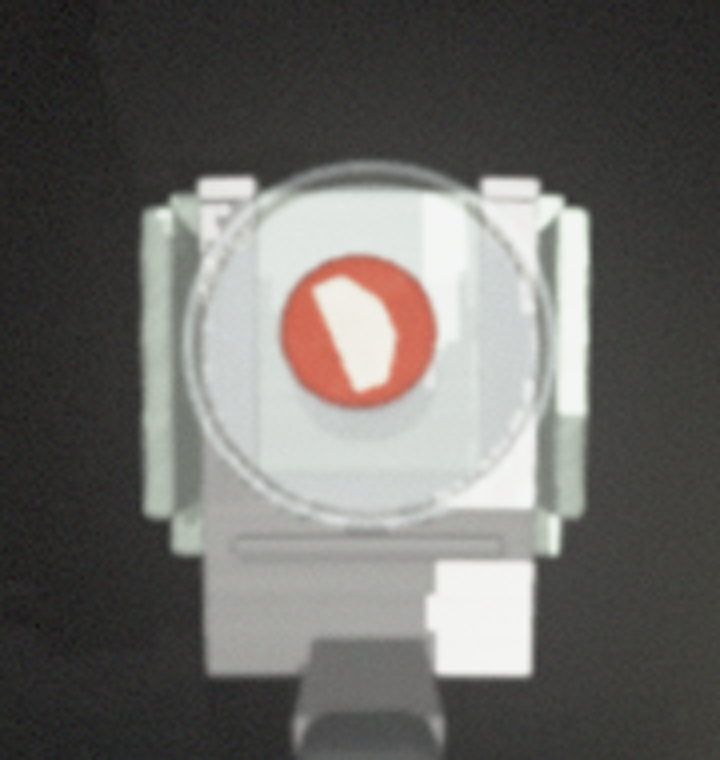

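View pics/s5c.png

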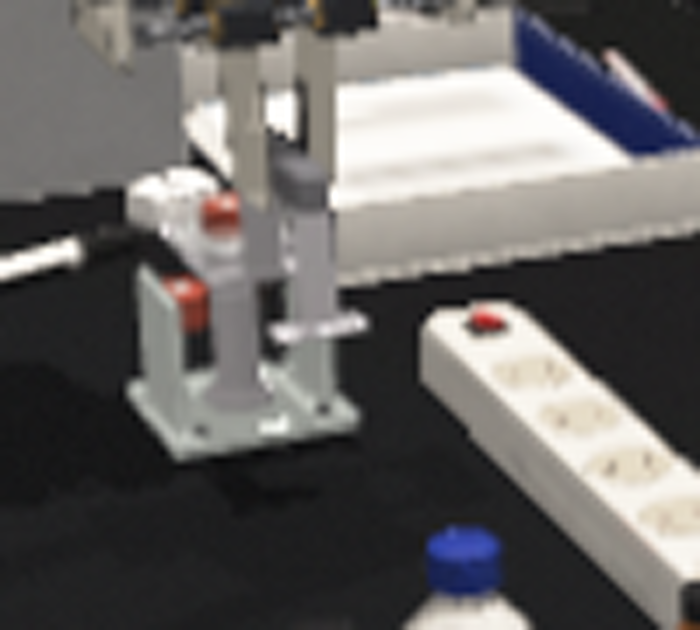

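```bash
python3 - <<'E'
from h import *
import pickle
s,im=pickle.load(open('w5.pkl','rb'))
f=lambda u,v,z:wonz(230+u/4-.375,0+v/4-.375,s,z)
for z in(.096,.110): print(z,'near',f(368,527,z),'far',f(368,162,z),'L',f(183,345,z),'R',f(553,345,z))
for z in(.0955,.0985): print('tips',z,f(228,178,z),f(511,178,z),'lip inner',f(511,199,z)[1])
print('rib front',f(366,535,.098),'puck',f(359,332,.114))
E
```

```text
0.096 near [0.44516876 0.27151238 0.096     ] far [0.44419644 0.33521843 0.096     ] L [0.41311826 0.30309392 0.096     ] R [0.47623656 0.30404928 0.096     ]
0.11 near [0.4451588  0.27279718 0.11      ] far [0.44425009 0.3323355  0.11      ] L [0.41520509 0.30231262 0.11      ] R [0.4741941  0.30320548 0.11      ]
tips 0.0955 [0.420424   0.33252669 0.0955    ] [0.46855023 0.33327141 0.0955    ] lip inner 0.32949562288971246
tips 0.0985 [0.42076796 0.33194801 0.0985    ] [0.46822108 0.33268231 0.0985    ] lip inner 0.32895933291220775
rib front [0.44484678 0.27030953 0.098     ] puck [0.44328975 0.30406113 0.114     ]
```

Request:
{"fn": "send_rows", "kwargs": {"motion": [[[0,0,-0.003],0],[[0,0,-0.009],0],[[0,0,-0.018],0],[[0,0,-0.03],0],[[0,0,-0.042],0],[[0,0,-0.054],0],[[0,0,-0.066],0],[[0,0,-0.075],0],[[0,0,-0.081],0],[[0,0,-0.084],0],[[0,0,-0.084],0]]}}

```text
t: 9.0
tool_pos: [0.4465, 0.2089, 0.2291]
orientation: [-2.205, -2.238, 0.0]
force: [-0.8, -0.6, -3.2]
opening: 0.0179
```

```bash
python3 - <<'E'
from h import *
plan((.485,-.244,.229),90.84)
E
```

```text
t 9.0 shift [-4.535e-01  3.180e-02  1.000e-04] twist 0.0 psi 90.84 pos [0.4465 0.2089 0.2291] tilt [-0.0001 -0.    ] F [-0.76 -0.58 -3.22]
```

Request:
{"fn": "send_rows", "kwargs": {"motion": [[[-0.004,0,0],0],[[-0.013,0.001,0],0],[[-0.027,0.002,0],0],[[-0.045,0.003,0],0],[[-0.066,0.005,0],0],[[-0.088,0.006,0],0],[[-0.11,0.008,0],0],[[-0.132,0.009,0],0],[[-0.154,0.011,0],0],[[-0.176,0.012,0],0],[[-0.198,0.014,0],0],[[-0.22,0.015,0],0]]}}

```text
t: 10.5
tool_pos: [0.4646, -0.0127, 0.2292]
orientation: [2.206, 2.236, 0.0]
force: [-0.5, -0.8, -3.0]
opening: 0.0178
```

Request:
{"fn": "send_rows", "kwargs": {"motion": [[[-0.022,0.002,0],0],[[-0.044,0.003,0],0],[[-0.066,0.005,0],0],[[-0.088,0.006,0],0],[[-0.11,0.008,0],0],[[-0.132,0.009,0],0],[[-0.154,0.011,0],0],[[-0.176,0.012,0],0],[[-0.197,0.014,0],0],[[-0.214,0.015,0],0],[[-0.226,0.016,0],0],[[-0.233,0.016,0],0]]}}

```text
t: 12.0
tool_pos: [0.4842, -0.2442, 0.2291]
orientation: [-2.205, -2.237, -0.0]
force: [0.7, 0.3, -2.3]
opening: 0.0176
```

```bash
python3 - <<'E'
from h import *
import pickle
s=monitor.read_state(); im=eyes.read_camera('wrist'); pickle.dump((s,im),open('w6.pkl','wb'))
t=eyes.read_camera('top');cv2.imwrite('pics/t6.png',t[:,:,::-1])
crop(im,230,0,410,190,4,'pics/w6c.png')
plan((.485,-.244,.229),90.84,s)
E
```

```text
t 12.0 shift [0.0002 0.0008 0.0001] twist -0.02 psi 90.82 pos [ 0.4842 -0.2442  0.2291] tilt [-0.0001  0.0002] F [ 0.65  0.3  -2.26]
```

View pics/w6c.png

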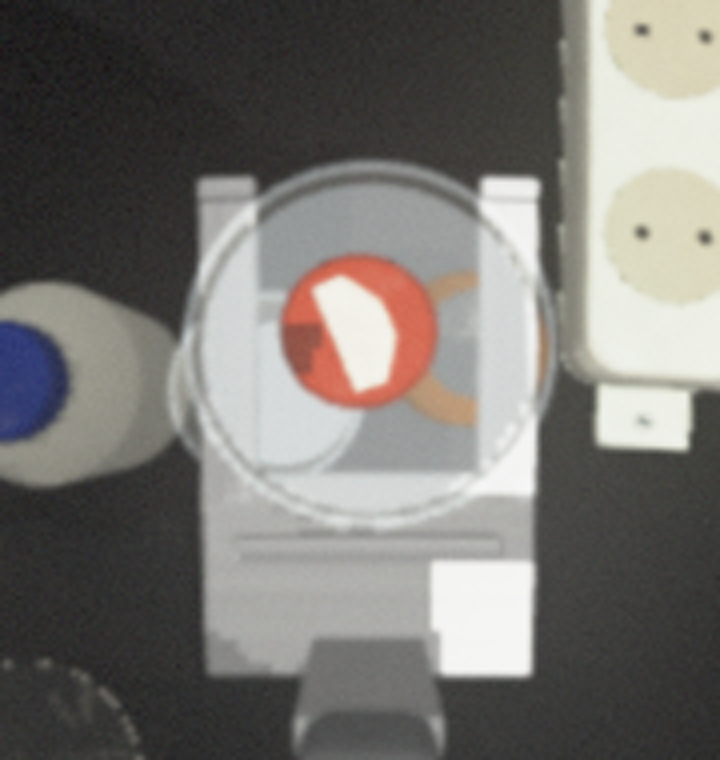

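View pics/t6.png

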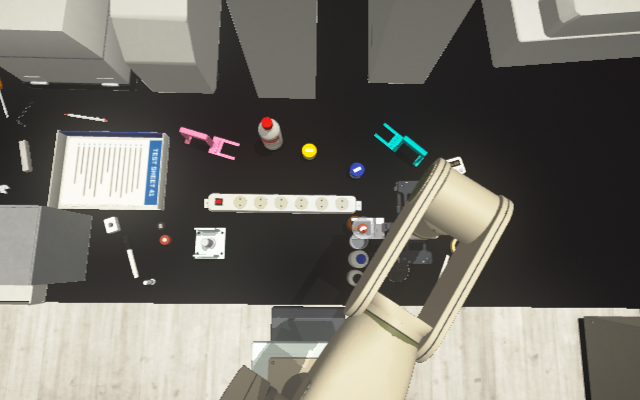

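Request:
{"fn": "send_rows", "kwargs": {"motion": [[[0,0,0],1.5],[[0,0,0],4],[[0,0,0],7.5],[[0,0,0],12],[[0,0,0],17],[[0,0,0],22],[[0,0,0],28],[[0,0,0],34],[[0,0,0],40],[[0,0,0],46],[[0,0,0],52],[[0,0,0],58]]}}

```text
t: 13.6
tool_pos: [0.4843, -0.2428, 0.2292]
orientation: [-3.015, -0.882, -0.0]
force: [0.1, 0.0, -1.4]
opening: 0.0176
```

Request:
{"fn": "send_rows", "kwargs": {"motion": [[[0,0,0],6],[[0,0,0],12],[[0,0,0],18],[[0,0,0],24],[[0,0,0],30],[[0,0,0],36],[[0,0,0],42],[[0,0,0],47.5],[[0,0,0],52.5],[[0,0,0],56.5],[[0,0,0],59],[[0,0,0],60]]}}

```text
t: 15.1
tool_pos: [0.4843, -0.2429, 0.2291]
orientation: [-3.053, 0.738, 0.0]
force: [0.5, -0.1, -2.2]
opening: 0.0175
```

```bash
python3 - <<'E'
from h import *
plan((.4619,-.3432,.229),-27.5)
s=monitor.read_state(); im=eyes.read_camera('wrist'); cv2.imwrite('pics/w7.png',im[:,:,::-1])
E
```

```text
t 15.1 shift [0.0259 0.0994 0.0001] twist 0.31 psi -27.19 pos [ 0.4843 -0.2429  0.2291] tilt [-0.      0.0003] F [ 0.54 -0.08 -2.16]
```

View pics/w7.png

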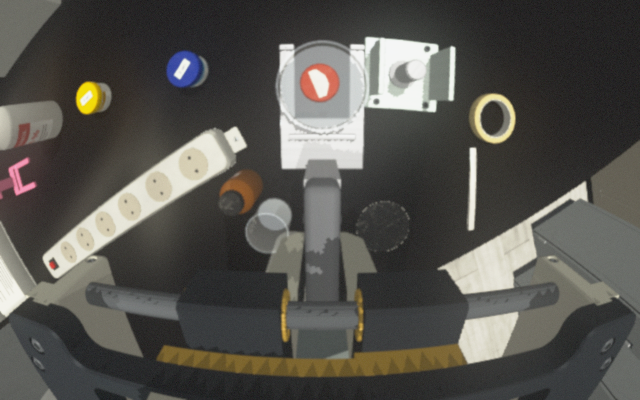

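```bash
python3 - <<'E'
from h import *
im=cv2.imread('pics/w7.png')[:,:,::-1]
crop(im,355,25,465,125,7,'pics/w7c.png')
E
```

```text
(no output)
```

View pics/w7c.png

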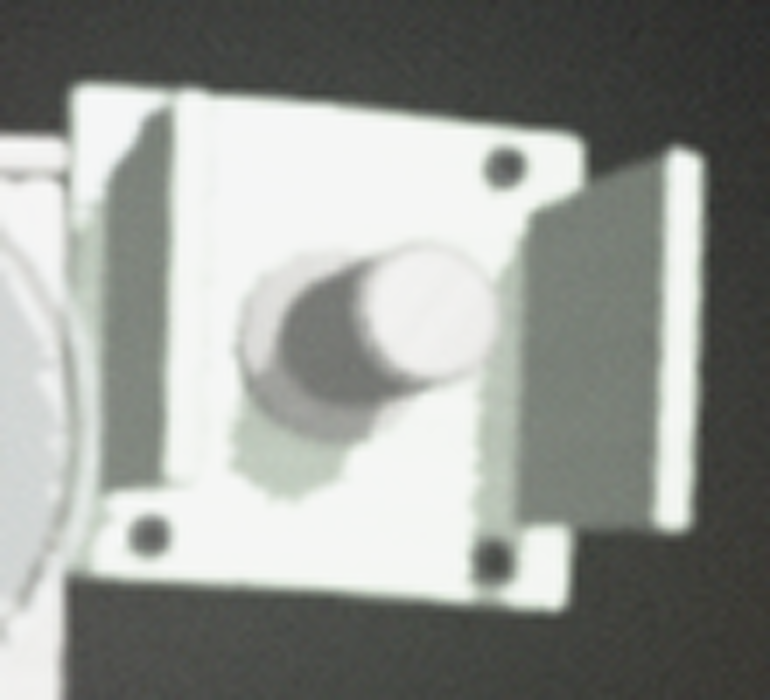

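```bash
python3 - <<'E'
from h import *
s=monitor.read_state()
f=lambda u,v,z:wonz(355+u/7-.43,25+v/7-.43,s,z)
c=f(427,312,.07);print('post',c)
def yaw(a,b): d=b-a; return np.degrees(np.arctan2(d[1],d[0])),np.linalg.norm(d)
a,b=f(673,530,.076),f(685,150,.076);print('Rcheek',a,b,yaw(a,b))
a2,b2=f(180,481,.076),f(191,93,.076);print('Lcheek',a2,b2,yaw(a2,b2)); print('mean',(a+b+a2+b2)/4)
for p,q in(((570,607),(583,137)),((72,575),(75,88))): print('base',yaw(f(*p,.008),f(*q,.008)))
hs=[f(u,v,.008) for u,v in((505,166),(493,562),(149,535))];print('holes',yaw(hs[1],hs[0]))
# dish in picture
g=lambda u,v,z:wonz(u,v,s,z)
e=[g(322,40,.194),g(322,131,.194),g(276,86,.194),g(368,86,.194)];print('dish',[x.round(4) for x in e],(e[2]+e[3])/2,(e[0]+e[1])/2)
E
```

```text
post [ 0.54750852 -0.38704902  0.07      ]
Rcheek [ 0.50213169 -0.40769693  0.076     ] [ 0.55504504 -0.43630088  0.076     ] (np.float64(-28.394812248819186), np.float64(0.06014988748859744))
Lcheek [ 0.5401055  -0.33918304  0.076     ] [ 0.5916932  -0.36728634  0.076     ] (np.float64(-28.580116408281082), np.float64(0.05874593970198942))
mean [ 0.54724386 -0.3876168   0.076     ]
base (np.float64(-27.96327786966823), np.float64(0.08888028069946288))
base (np.float64(-27.26955617786465), np.float64(0.08857376840270845))
holes (np.float64(-28.215834425883124), np.float64(0.07419454008677273))
dish [array([ 0.594, -0.3  ,  0.194]), array([ 0.5412, -0.2728,  0.194 ]), array([ 0.5809, -0.2603,  0.194 ]), array([ 0.5541, -0.3125,  0.194 ])] [ 0.56754322 -0.28638582  0.194     ] [ 0.56759501 -0.28641209  0.194     ]
```

```bash
python3 -c "
from h import *
plan((.4649,-.3422,.229),-28.3)"
```

```text
t 15.15 shift [0.0282 0.0971 0.0001] twist 1.08 psi -27.22 pos [ 0.4843 -0.243   0.2292] tilt [-0.0001  0.0002] F [-0.    0.37 -2.32]
```

Request:
{"fn": "send_rows", "kwargs": {"motion": [[[0.001,0.003,0],0.1],[[0.003,0.01,0],0.2],[[0.006,0.02,0],0.4],[[0.01,0.033,0],0.6],[[0.014,0.048,0],0.8],[[0.018,0.063,0],1.0],[[0.022,0.076,0],1.1],[[0.025,0.086,0],1.1],[[0.027,0.093,0],1.1],[[0.028,0.097,0],1.1],[[0.028,0.097,0],1.1],[[0.028,0.097,0],1.1]]}}

```text
t: 16.65
tool_pos: [0.465, -0.3423, 0.2292]
orientation: [-3.047, 0.766, -0.0]
force: [0.3, 0.7, -2.3]
opening: 0.0174
```

Request:
{"fn": "send_rows", "kwargs": {"motion": [[[0,0,0.003],0],[[0,0,0.009],0],[[0,0,0.018],0],[[0,0,0.028],0],[[0,0,0.038],0],[[0,0,0.046],0],[[0,0,0.053],0],[[0,0,0.058],0],[[0,0,0.06],0],[[0,0,0.06],0],[[0,0,0.06],0]]}}

```text
t: 18.02
tool_pos: [0.465, -0.3428, 0.1695]
orientation: [3.046, -0.767, 0.001]
force: [0.2, -0.3, -1.7]
opening: 0.0174
```

```bash
python3 - <<'E'
from h import *
import pickle
s=monitor.read_state(); im=eyes.read_camera('wrist'); pickle.dump((s,im),open('w8.pkl','wb'))
t=eyes.read_camera('side'); crop(t,330,190,450,310,5,'pics/s8c.png')
crop(im,230,0,410,190,4,'pics/w8c.png')
plan((.4649,-.3422,.137),-28.3,s)
E
```

```text
t 18.02 shift [-0.0004 -0.0005  0.0325] twist 0.03 psi -28.27 pos [ 0.465  -0.3428  0.1695] tilt [ 0.0005 -0.0004] F [ 0.25 -0.27 -1.68]
```

View pics/w8c.png

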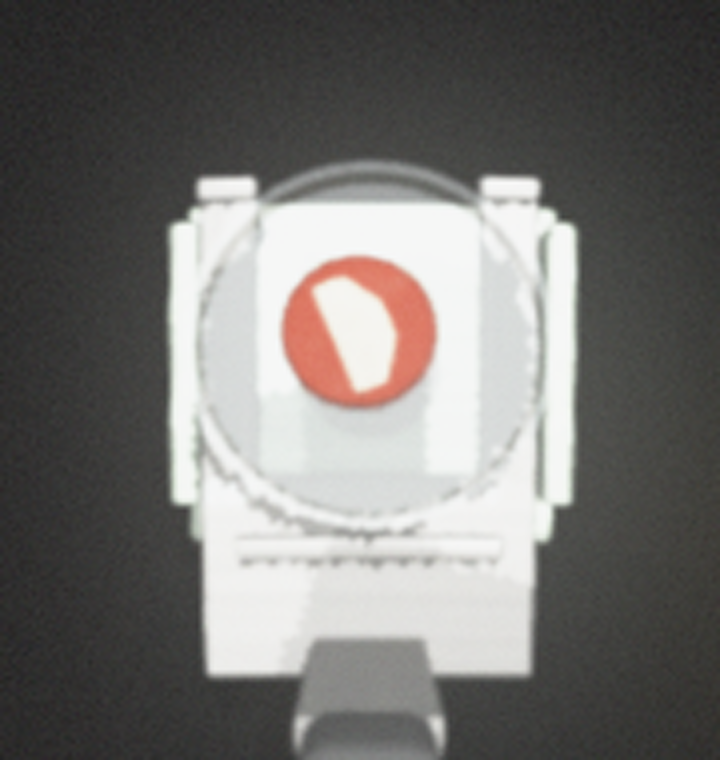

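View pics/s8c.png

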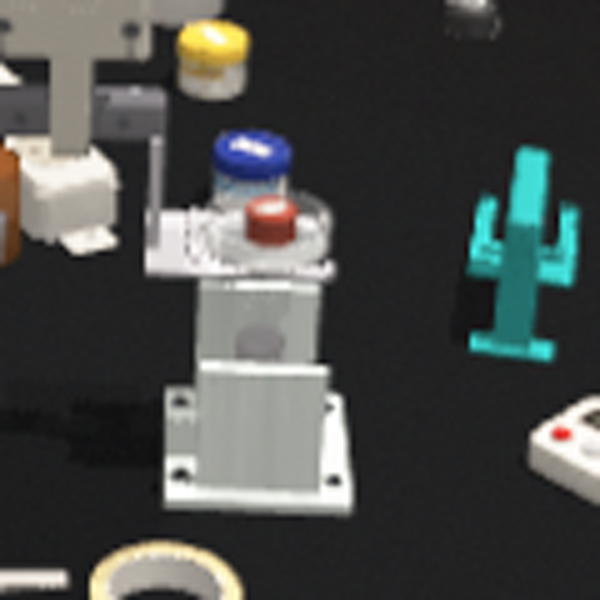

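Request:
{"fn": "send_rows", "kwargs": {"motion": [[[0,0,0.002],0],[[0,0,0.006],0],[[0,0,0.012],0],[[0,0,0.018],0],[[0,0,0.024],0],[[0,0,0.028],0],[[0,0,0.031],0],[[0,0,0.0325],0],[[0,0,0.0325],0],[[0,0,0.0325],0],[[0,0,0.0325],0]]}}

```text
t: 19.5
tool_pos: [0.4649, -0.3427, 0.1369]
orientation: [3.046, -0.767, 0.0]
force: [0.3, 0.2, -2.9]
opening: 0.0176
```

```bash
python3 - <<'E'
from h import *
import pickle
s,im=pickle.load(open('w8.pkl','rb'))
f=lambda u,v,z:wonz(230+u/4-.375,0+v/4-.375,s,z)
print('stand(prev)',sum(f(u,v,.076) for u,v in((170,222),(577,222),(170,505),(574,505)))/4,'dish',(f(369,162,.1345)+f(369,532,.1345))/2,(f(190,345,.1345)+f(548,345,.1345))/2)
s=monitor.read_state(); im=eyes.read_camera('wrist'); pickle.dump((s,im),open('w9.pkl','wb'))
t=eyes.read_camera('side'); crop(t,330,190,450,310,5,'pics/s9c.png');cv2.imwrite('pics/s9.png',t[:,:,::-1])
crop(im,230,0,410,190,4,'pics/w9c.png')
plan((.4649,-.3422,.137),-28.3,s)
E
```

```text
stand(prev) [ 0.54708086 -0.38832241  0.076     ] dish [ 0.54709607 -0.38742194  0.1345    ] [ 0.54759248 -0.387689    0.1345    ]
t 19.5 shift [-0.0003 -0.0005 -0.0001] twist 0.04 psi -28.26 pos [ 0.4649 -0.3427  0.1369] tilt [ 0.0003 -0.0002] F [ 0.29  0.21 -2.87]
```

View pics/w9c.png

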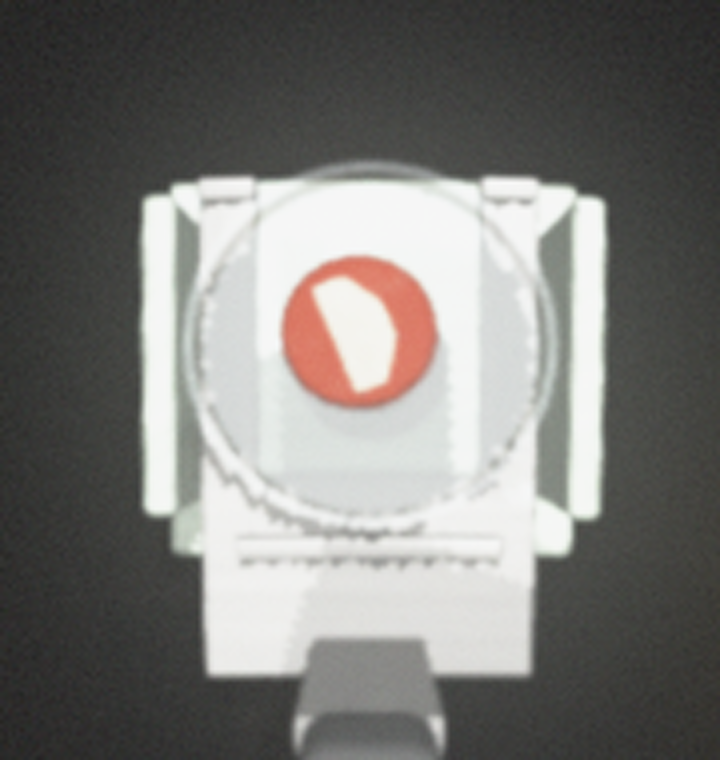

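View pics/s9c.png

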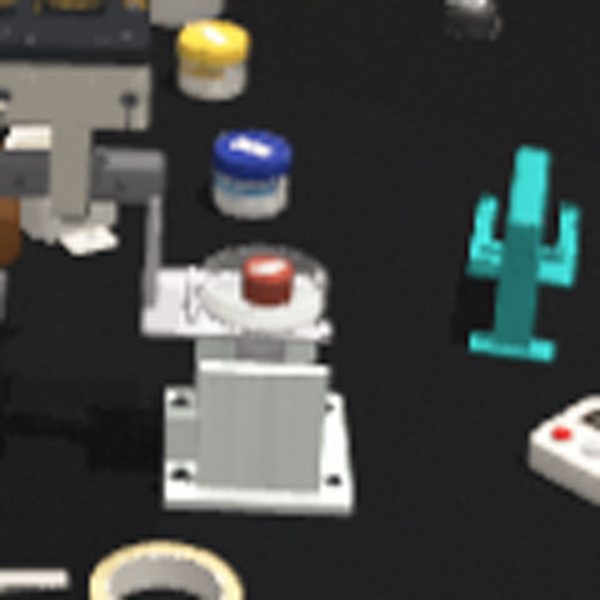

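```bash
python3 - <<'E'
from h import *
from plant import ticket
s=monitor.read_state(); print(np.abs(s['dq']).max(),s['opening'],s['force'])
f=lambda u,v,z:wonz(230+u/4-.375,0+v/4-.375,s,z)
print('stand',sum(f(u,v,.076) for u,v in((142,197),(606,197),(142,517),(602,517)))/4,'dish',(f(369,162,.102)+f(369,530,.102))/2)
print(ticket.close_job())
E
```

```text
0.0021886669461429896 0.01729092287453715 [ 0.84352191  0.14346224 -2.20625273]
stand [ 0.54697734 -0.38815377  0.076     ] dish [ 0.54710378 -0.3873764   0.102     ]
the job is handed in; nothing more can be done
None
```

The job is handed in at about 19.6 s of the 48 s limit. The lifter is still in the gripper, with the dish and specimen on it, hovering over the viewing post.

I took the lifter by its handle and slid the tines under the dish from the near side. The dish came off the drying stand sitting flat between lips and rib. I then carried it above the bottle row, with the lifter's underside about 0.18 m above the bench. Above the viewing stand I turned the lifter to line up with the cheeks and lowered it.

Last checks:
- **Centring:** the wrist camera puts the dish at (0.547, -0.387) and the stand centre at (0.547, -0.388), so about 1 mm apart.
- **Alignment:** tines are at -28.3° and the cheeks at about -28.4°; tool tilt is below 0.001 rad.
- **Height:** the dish's underside is about 18 mm above the post. This is worked out from the tool height, not measured directly. The fork should clear the cheek tops by about 8 mm.
- **State at hand-in:** the arm was at rest, the specimen was in the dish, and the jaws were closed on the handle at 17 mm.

No check failed. The cameras' separate position estimates disagreed by 2–4 mm before the close-up views. I did not re-measure the bottles after the carry; the lowest part of the lifter passed about 46 mm above the tallest one.

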